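# Rap the jammed grinding balls out of a bottle

### The arm

A 6-joint arm with a two-finger parallel gripper is mounted at the origin on the work surface. World frame = base frame: x ahead of the robot, y to its left, z up, the work surface at z = 0. Lengths are in m, angles in rad, forces in N, time in s.
With the tool pointing down it reaches from about 0.275 to 0.875 m from the base axis. Payload 12.5 kg.
Tool frame: the origin (TCP) lies where the fingers leave the gripper's body, on its centre line; the fingertips stand 73 mm ahead of it and the grasp point (between the pads) lies 54 mm ahead of it; z points along the fingers, y is the line along which they close (so a half turn about z gives the same grasp; the last joint's range is limited). The gripper opens to 85 mm and grips with 20 to 120 N. Pads are 22 mm wide; open, the fingers measure 114 mm over their backs; the gripper's body (76 mm by 85 mm) begins 54 mm behind the grasp point. The pads swing forward as they close: fully open they stand 13 mm farther back than shut.
Start: joints at [1.176, 0.351, 1.652, -0, 1.139, -0.085], TCP at [0.168, 0.524, 0.304] pointing down, gripper open.
Joint ranges: [-2.75, 2.75], [-0.79, 2.1], [0.01, 2.65], [-1.57, 4.71], [0.07, 3.14], [-2.87, 2.87]. Speed limits (rad/s): [2.22, 2.22, 2.79, 3.14, 3.14, 3.14].

### API

Orientations are given as a 3x3 rotation matrix whose columns are the frame's x, y, z axes.
In Python, from plant import ctrl gives the robot as it stands.
- The arm moves only by the shell command python3 -m creep 'ROWS' [OPENING] [FORCE]. ROWS is a JSON object of lists of equal length, an entry for each row: "delta_pos": the shift along the world's x, y, z in m, a list of three; "twist": the turn, a rotation vector about the world's x, y, z in rad, a list of three. In form: {"delta_pos": [[dx, dy, dz], ...], "twist": [[rx, ry, rz], ...]}. A call has 1 to 20 rows; each row shifts and turns the commanded pose from where the row before left it; what a row does not reach is not made up. A row lasts 1/12 s, in which the tool goes at most 41.7 mm and 7.16 degrees, less where a joint would pass 70% of its speed; a pose out of reach is approached as far as the arm can. A call is refused whole if a number of a shift passes 0.0417 or a number of a turn 0.125, either way. A call with a gripper value outside its range is refused whole. OPENING is the finger opening in m, from 0 to 0.0854, set as the call begins (- or left out, the last holds). The fingers move at their own pace and stop on an object; FORCE is the grip in N (left out, the last holds). Time passes only in rows, so rows that do not move let the fingers close. It gives the time, the measured TCP pose, the force and the opening at its end, in the units of the state.
- ctrl.read_state(): the state, without advancing time (a new reading comes with each control period).
- ctrl.get_image(name): name is "side" or "top" or "wrist"; returns a dict with "pixels" (480x640x3 uint8, red, green, blue), "depth" (480x640 float32, m along the optical axis (not along the pixel's ray), 0 where there is no reading), "K" (3x3 intrinsics, pixels), "distortion" ([k1, k2, p1, p2, k3] as OpenCV has them; the pictures are not rectified), "xyz" and "orientation" of the camera in the world. Camera axes: x right, y down, z forward; pixel columns grow to the right and rows downward; lengths in m; the calibration is good to about 2 mm. A picture is of the moment at which its call begins.
- ctrl.finish_job(): hands the job in, once; it reports no verdict.
The state is a dict: "time": time; "joint_pos": joint angles; "joint_vel": joint speeds; "effort": joint torques, N m; "position": TCP position; "tool_rot": TCP orientation; "force": force on the tool from outside, world axes, zero at the start; "torque": the same for the moment, N m; "gripper_width": finger opening in m.
Only numpy, scipy, OpenCV 4.12 (cv2) and the standard library are available. Lean on these libraries where they do the work, as an engineer would, in place of code of your own. Each camera call takes 0.05 s, during which the arm holds its last target. There are 200 camera calls.

### The job

The two steel grinding balls are stuck in the neck of the open square plastic bottle that lies on the bench. Pick the bottle up, tip it mouth-down over the steel tray and rap its rim on the tray's edge until both balls have dropped out into the tray, then lay the empty bottle back on the bench, on its side and clear of the tray. Leave the other things where they are.

Things in the scene. Friction and masses are not known exactly. Their poses are not given: they have to be found in the camera images.
- bottle: Open square bottle of milky plastic, 45 g, lying on a flat side. Its -x axis points out of the mouth, +x to the base, z up as it lies. Body 50 x 50 mm in section, from x = 40 mm (base) to x = -35 mm; shoulder to x = -46 mm, then the round neck. Origin: on the underside as it lies, so the axis runs 25 mm above it. Grip it across its flat sides, 50 mm apart.
- bottle_mouth (a point): Centre of the bottle's mouth, in the rim's plane: 71 mm along the bottle's -x from its origin, 25 mm above it. Neck 34 mm across outside, bore 30 mm; the rim has a bead 38 mm across, 5 mm long.
- bottle_middle (a point): Middle of the bottle's square body, 25 mm above the bottle's origin, on its axis.
- ball_a_center (a point): Centre of a steel grinding ball, 15 mm across, 14 g. At the start both are wedged side by side across the bore, centres 7.6 mm inside the mouth's plane, by the soft lip. Tipping and calm carrying do not free them; jerky strokes in the air may. Sharp raps, rim meeting the edge at 0.2 to 0.4 m/s, mouth 45 degrees or more down, free them in one to three; gentler raps want a steeper bottle.
- ball_b_center (a point): Centre of the second, identical steel ball, beside the first. (Each rap may turn the bottle a few degrees in the grip, so that the next must go a few mm further down to strike.)
- tray: Shallow stainless steel instrument tray, fast on the bench, 150 mm along its x and 210 mm along its y over the outside, open at the top. Origin: centre of its underside. Floor 2 mm thick; walls 2 mm thick; along the top of all four walls runs a rolled rim, a round bead 6 mm thick whose middle line is 72 mm (x) and 102 mm (y) from the centre and whose top is 35 mm high.
- blue_cap: The bottle's blue screw cap, 39 mm across, 18 mm high, lying on the bench. Bystander. Origin: centre of the underside.
- spare_bottle: A second square bottle, standing, closed with a blue cap and with a paper label, 50 x 50 x 108 mm. Bystander. Origin: centre of the underside.
- amber_bottle: Brown glass reagent bottle with white cap, 56 mm across, 120 mm high, standing. Bystander. Origin: centre of the underside.
- pcr_rack: Pink rack with rows of small tubes, 85 mm (its x) by 125 mm (its y) by 29 mm. Bystander. Origin: centre of the underside.
- pipette: White pipette lying along its x, from 62 mm behind to 203 mm ahead of its origin, 22 mm thick. Bystander. Origin: on the underside.
- grinding_jar: Closed steel grinding jar, 53 mm across, 64 mm high. Bystander. Origin: centre of the underside.
- marker: White marker pen with green cap lying along its x, 136 mm long, 13 mm thick. Bystander. Origin: middle of the underside.
Not all that is in view belongs to the job. What is shaped like the bottle but black or yellow is not meant.

How it is judged:
On the way, in this order (a step that is already met when the one before it is completed fails the run):
1. the bottle, tipped mouth-down (axis 20 degrees or more below level), knocks its rim on the tray with over 1.5 N, both balls in its neck or just dropping out (within 60 mm of the mouth) (contact force between bottle and tray above 1.5 N and angle between bottle's own x axis and vertical below 1.22 rad and z of bottle_mouth in the frame of tray below 0.07 m and distance between each of ball_a_center, ball_b_center and bottle_mouth below 0.06 m).
2. both balls lie on the tray's floor, with the bottle's mouth 50 mm or more from them (x of ball_a_center in the frame of tray between -0.072 and 0.072 m and y of ball_a_center in the frame of tray between -0.102 and 0.102 m and z of each of ball_a_center, ball_b_center in the frame of tray below 0.02 m and distance between each of ball_a_center, ball_b_center and bottle_mouth above 0.05 m and x of ball_b_center in the frame of tray between -0.072 and 0.072 m and y of ball_b_center in the frame of tray between -0.102 and 0.102 m), for 0.2 s.
At the end, for the whole second after the job is handed in: Both balls lie on the tray's floor; the bottle lies still on one of its flat sides on the bench (middle of its body 21 to 29 mm high, axis level within 5 degrees), not touching the tray (x of ball_a_center in the frame of tray between -0.072 and 0.072 m and y of ball_a_center in the frame of tray between -0.102 and 0.102 m and z of each of ball_a_center, ball_b_center in the frame of tray below 0.02 m and distance between each of ball_a_center, ball_b_center and bottle_mouth above 0.02 m and x of ball_b_center in the frame of tray between -0.072 and 0.072 m and y of ball_b_center in the frame of tray between -0.102 and 0.102 m and height (world z) of bottle_middle between 0.021 and 0.029 m and angle between bottle's own x axis and vertical between 1.47 and 1.67 rad and linear speed of bottle below 0.02 m/s and not (contact force between bottle and tray above 0.05 N)).
It fails at once if another thing on the bench is moved by more than 20 mm (distance of any of blue_cap, spare_bottle, amber_bottle, pcr_rack, pipette, grinding_jar, marker from where it was at the start of the episode above 0.02 m).
It fails at once if a ball falls on the bench ((height (world z) of ball_a_center below 0.0085 m and horizontal distance between ball_a_center and tray above 0.07 m) or (height (world z) of ball_b_center below 0.0085 m and horizontal distance between ball_b_center and tray above 0.07 m)).
It also fails if it takes over 48 s, if anything falls off the work surface, if the arm or the gripper's body presses on something with over 40 N, if the wrist force passes 120 N, or if a joint passes its speed limit or range.

## Working session

There is one attempt and no reset: what is moved stays moved. The work goes in short steps, Python scripts to look and compute and a shell command to move; the robot and the scene stay as the last step left them, time stands still between calls to the robot, and variables do not carry over. Pictures are saved under pics/ and viewed, on a budget of 10 in all, crops included, one or two more only if the job needs it, and the job is handed in when it is done.

```bash
mkdir -p pics; ls; cat > h.py <<'E'
import numpy as np, cv2
from plant import ctrl
def get(name,save=None):
    im=ctrl.get_image(name)
    if save: cv2.imwrite(save,cv2.cvtColor(im['pixels'],cv2.COLOR_RGB2BGR))
    return im
def pts(im,uv):
    """world xyz from pixel + depth; uv Nx2"""
    uv=np.asarray(uv,float).reshape(-1,2)
    n=cv2.undistortPoints(uv.reshape(-1,1,2),np.array(im['K']),np.array(im['distortion'])).reshape(-1,2)
    return n
def plane(im,uv,z):
    n=pts(im,uv); d=np.c_[n,np.ones(len(n))]@np.array(im['orientation']).T
    o=np.array(im['xyz']); return o+d*((z-o[2])/d[:,2])[:,None]
def deep(im,uv):
    n=pts(im,uv); u=np.asarray(uv,int).reshape(-1,2); Z=im['depth'][u[:,1],u[:,0]]
    return np.array(im['xyz'])+(np.c_[n,np.ones(len(n))]*Z[:,None])@np.array(im['orientation']).T
E
python3 - <<'E'
from h import *
t=get('top','pics/top0.png'); s=get('side','pics/side0.png')
import pickle; pickle.dump((t,s),open('im0.pkl','wb'))
for i in (t,s): print(i['xyz'],np.round(i['orientation'],3).tolist(),i['K'])
print(ctrl.read_state())
E
```

```text
pics
[0.3015587  0.01916865 1.53020986] [[-0.025, -0.992, 0.123], [-1.0, 0.024, -0.012], [0.009, -0.123, -0.992]] [[605.83950696   0.         314.6036474 ]
 [  0.         605.83950696 238.38113899]
 [  0.           0.           1.        ]]
[ 0.10021392 -0.61581926  0.68972137] [[0.834, -0.359, 0.419], [-0.552, -0.538, 0.637], [-0.003, -0.763, -0.647]] [[452.78731404   0.         324.11676138]
 [  0.         452.78731404 238.72854617]
 [  0.           0.           1.        ]]
{'time': 0.1, 'joint_pos': array([ 1.17642298e+00,  3.51162901e-01,  1.65239133e+00, -1.12564320e-06,
        1.13911752e+00, -8.45984674e-02]), 'joint_vel': array([ 0.00149556, -0.0017109 , -0.0030977 ,  0.00206461,  0.00051939,
       -0.00192902]), 'effort': array([-3.70019388e-04, -5.06830108e+01, -2.91874301e+01, -6.47457819e-05,
        2.72905207e-03, -1.54521661e-05]), 'position': array([0.16754705, 0.5236074 , 0.303411  ]), 'tool_rot': array([[-9.52402345e-01,  3.04843570e-01, -4.13674329e-04],
       [ 3.04843837e-01,  9.52401828e-01, -9.96648692e-04],
       [ 9.01622419e-05, -1.07531662e-03, -9.99999418e-01]]), 'force': array([ 0.63852543, -0.48049532, -1.23061445]), 'torque': array([-0.06350808,  0.02830657,  0.01099156]), 'gripper_width': 0.08543156055424113}
```

View pics/top0.png

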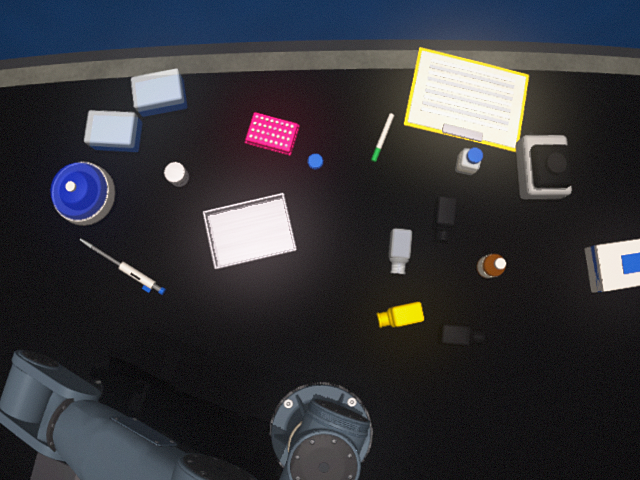

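View pics/side0.png

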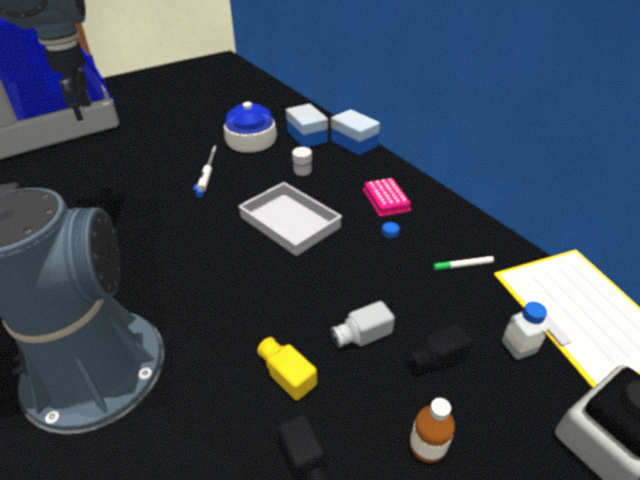

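The top view shows the candidates at (400,250) milky, (405,315) yellow, (447,217) black and (462,335) black. Only the milky one fits: it is open, with its mouth towards (398,270). The tray is at (250,231). I'll measure both and confirm the bottle in a crop.

```bash
python3 - <<'E'
from h import *
import pickle
t,s=pickle.load(open('im0.pkl','rb'))
def blob(im,c,r,mask):
    m=np.zeros(mask.shape,np.uint8); m[c[1]-r:c[1]+r,c[0]-r:c[0]+r]=mask[c[1]-r:c[1]+r,c[0]-r:c[0]+r]
    n,l,st,ce=cv2.connectedComponentsWithStats(m); k=1+np.argmax(st[1:,4]); return (l==k).astype(np.uint8),st[k],ce[k]
g=t['pixels'].min(2)
b,st,ce=blob(t,(400,250),35,(g>75).astype(np.uint8)); print(st,ce)
vu=np.argwhere(b)[:,::-1]
P=deep(t,vu); print('depth z pct',np.percentile(P[:,2],[1,10,50,90,99]))
top=P[P[:,2]>0.04]
body=vu[P[:,2]>0.043]
rect=cv2.minAreaRect(cv2.findContours(b,0,1)[0][0]);print('whole',rect)
W=plane(t,cv2.boxPoints(rect),0.035);print(W.round(4))
# profile of widths along rows
for v in range(st[1],st[1]+st[3]):
    u=np.where(b[v])[0]; w=plane(t,[(u[0]-.5,v),(u[-1]+.5,v)],0.04 ); print(v,u[0],u[-1],w[:,:2].round(4).ravel(), round(float(np.median(deep(t,[(int(u.mean()),v)])[:,2])),4))
tr,st,ce=blob(t,(250,231),60,(g>60).astype(np.uint8))
c=max(cv2.findContours(tr,0,1)[0],key=cv2.contourArea); r=cv2.minAreaRect(c);print('tray',r)
B=plane(t,cv2.boxPoints(r),0.033);print(B.round(4),B.mean(0), np.linalg.norm(B-np.roll(B,1,0),axis=1))
print(plane(t,cv2.approxPolyDP(c,8,True).reshape(-1,2),0.033).round(4).tolist())
a=cv2.resize(t['pixels'][200:300,350:470],None,fx=3,fy=3,interpolation=2)
e=cv2.resize(s['pixels'][280:370,310:410],None,fx=4,fy=4,interpolation=2)[:300]
cv2.imwrite('pics/crop.png',cv2.cvtColor(np.hstack([a,e]),4))
E
```

```text
[389 228  23  46 841] [399.76456599 249.22235434]
depth z pct [0.02462085 0.03713525 0.04827784 0.05348864 0.05707357]
whole ((399.720703125, 250.8517303466797), (21.010507583618164, 45.09370040893555), 4.763641834259033)
[[ 0.3976 -0.1767  0.035 ]
 [ 0.5099 -0.1906  0.035 ]
 [ 0.5042 -0.2434  0.035 ]
 [ 0.3917 -0.229   0.035 ]]
228 394 397 [ 0.5078 -0.1958  0.5076 -0.2059] 0.0488
229 393 407 [ 0.5053 -0.1932  0.5045 -0.231 ] 0.0446
230 392 410 [ 0.5029 -0.1906  0.5018 -0.2385] 0.047
231 392 411 [ 0.5004 -0.1905  0.4992 -0.2409] 0.044
232 391 411 [ 0.4979 -0.1878  0.4967 -0.2408] 0.0527
233 391 411 [ 0.4954 -0.1877  0.4941 -0.2406] 0.0507
234 391 411 [ 0.4929 -0.1876  0.4916 -0.2405] 0.0497
235 391 411 [ 0.4904 -0.1875  0.4891 -0.2404] 0.05
236 391 411 [ 0.4879 -0.1874  0.4866 -0.2403] 0.0507
237 391 411 [ 0.4854 -0.1873  0.4841 -0.2402] 0.0519
238 391 411 [ 0.4828 -0.1872  0.4816 -0.2401] 0.0502
239 391 411 [ 0.4803 -0.1871  0.479  -0.2399] 0.0549
240 391 411 [ 0.4778 -0.187   0.4765 -0.2398] 0.0521
241 390 411 [ 0.4754 -0.1844  0.474  -0.2397] 0.0469
242 390 411 [ 0.4729 -0.1843  0
[... 1343 characters left out ...]
268 391 404 [ 0.4081 -0.1842  0.4071 -0.2192] 0.0384
269 391 404 [ 0.4056 -0.1841  0.4046 -0.2191] 0.0384
270 391 404 [ 0.4031 -0.1841  0.4021 -0.219 ] 0.0463
271 391 404 [ 0.4006 -0.184   0.3996 -0.2189] 0.0397
272 391 404 [ 0.3981 -0.1839  0.3972 -0.2188] 0.0445
273 394 404 [ 0.3954 -0.1912  0.3947 -0.2187] 0.0386
tray ((248.7491455078125, 230.61181640625), (61.124595642089844, 85.79013061523438), 76.93067932128906)
[[0.5651 0.2885 0.033 ]
 [0.6091 0.0766 0.033 ]
 [0.4576 0.045  0.033 ]
 [0.4141 0.254  0.033 ]] [0.51148761 0.16604307 0.033     ] [0.1549122  0.21643875 0.15473726 0.21349615]
[[0.6043, 0.0757, 0.033], [0.5638, 0.2835, 0.033], [0.4167, 0.2512, 0.033], [0.4594, 0.0486, 0.033]]
```

View pics/crop.png

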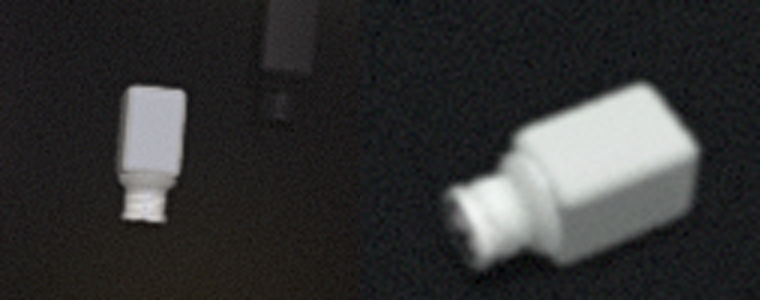

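The crop confirms it: an open milky bottle with its neck at the lower end, origin about (0.465, -0.211) and base direction at -0.09 rad. The tray is centred at about (0.511, 0.166), yaw 0.2. I'll travel above the bottle with the tool pitched 30° so that less tipping is needed later.

```bash
python3 -m creep '{"delta_pos":[[0.0135,-0.0334,0],[0.0135,-0.0334,0],[0.0135,-0.0334,0],[0.0135,-0.0334,0],[0.0135,-0.0334,0],[0.0135,-0.0334,0],[0.0135,-0.0334,0],[0.0135,-0.0334,0],[0.0135,-0.0334,0],[0.0135,-0.0334,0],[0.0135,-0.0334,0],[0.0135,-0.0334,0],[0.0135,-0.0334,0],[0.0135,-0.0334,0],[0.0135,-0.0334,0],[0.0135,-0.0334,0],[0.0135,-0.0334,0],[0.0135,-0.0334,0],[0.0135,-0.0334,0],[0.0135,-0.0334,0]],"twist":[[0,0,0.011],[0,0,0.011],[0,0,0.011],[0,0,0.011],[0,0,0.011],[0,0,0.011],[0,0,0.011],[0,0,0.011],[0,0,0.011],[0,0,0.011],[0,0,0.011],[0,0,0.011],[0,0,0.011],[0,0,0.011],[0,0,0.011],[0,0,0.011],[0,0,0.011],[0,0,0.011],[0,0,0.011],[0,0,0.011]]}' 0.0854 90
python3 -c "
from h import *
s=ctrl.read_state();print(s['joint_pos'].round(3),s['position'].round(4))"
python3 -m creep '{"delta_pos":[[0.0093,-0.0116,-0.024],[0.0093,-0.0116,-0.024],[0.0093,-0.0116,-0.024],[0.0093,-0.0116,-0.024],[0.0093,-0.0116,-0.024],[0.0093,-0.0116,-0.024],[0,0,0]],"twist":[[0.0079,0.087,0],[0.0079,0.087,0],[0.0079,0.087,0],[0.0079,0.087,0],[0.0079,0.087,0],[0.0079,0.087,0],[0,0,0]]}'
python3 - <<'E'
from h import *
s=ctrl.read_state();print(s['joint_pos'].round(3),s['position'].round(4),s['tool_rot'].round(3).tolist(),s['time'])
w=get('wrist','pics/w1.png')
print(w['xyz'],np.round(w['orientation'],3).tolist())
g=w['pixels'].astype(int); m=((g.min(2)>90)&(g.max(2)-g.min(2)<40)).astype(np.uint8)
import pickle; pickle.dump(w,open('w1.pkl','wb'))
E
```

```text
time: 1.77
position: [0.4378, -0.1461, 0.3037]
tool_rot: [[-0.996, 0.09, -0.0], [0.09, 0.996, 0.0], [0.0, 0.0, -1.0]]
force: [0.2, 0.8, 0.4]
gripper_width: 0.0853
[-0.423  0.189  1.87   0.     1.083 -1.904] [ 0.4378 -0.1461  0.3037]
time: 2.35
position: [0.4928, -0.2143, 0.1527]
tool_rot: [[-0.855, 0.09, -0.51], [0.076, 0.996, 0.049], [0.513, 0.004, -0.859]]
force: [0.6, -0.8, -1.5]
gripper_width: 0.0853
[-0.436  0.712  1.549 -0.174  1.397 -1.842] [ 0.4928 -0.2143  0.1527] [[-0.855, 0.09, -0.51], [0.076, 0.996, 0.049], [0.513, 0.004, -0.859]] 2.35
[ 0.45838438 -0.21247556  0.25465231] [[0.091, 0.973, -0.213], [0.996, -0.088, 0.024], [0.005, -0.214, -0.977]]
```

View pics/w1.png

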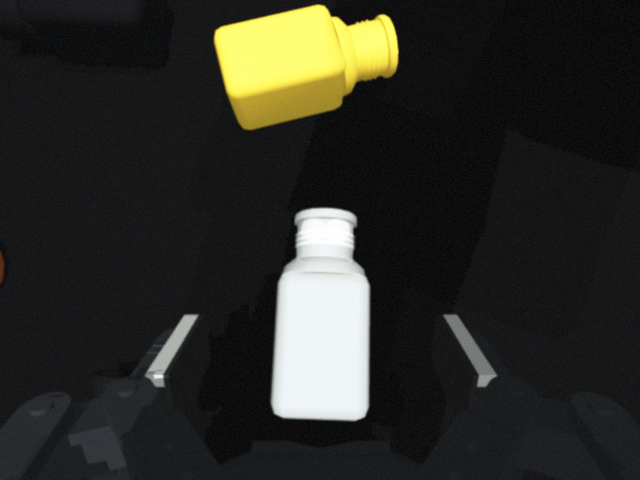

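The wrist view shows the milky bottle centred between the fingers: body columns 272–370, base edge at row about 418, mouth at (326,215).

```bash
python3 - <<'E'
from h import *
import pickle
w=pickle.load(open('w1.pkl','rb'))
print('base edge mid',plane(w,[(272,408),(368,408),(320,419)],0.05).round(4))
print('front of body',plane(w,[(279,285),(369,285)],0.05).round(4))
print('mouth',plane(w,[(326,210)],0.044).round(4), plane(w,[(296,216),(357,216)],0.025).round(4))
E
```

```text
base edge mid [[ 0.4957 -0.2387  0.05  ]
 [ 0.5001 -0.1919  0.05  ]
 [ 0.5029 -0.2158  0.05  ]]
front of body [[ 0.4361 -0.2312  0.05  ]
 [ 0.4404 -0.1843  0.05  ]]
mouth [[ 0.396  -0.2026  0.044 ]] [[ 0.3925 -0.2203  0.025 ]
 [ 0.3958 -0.1832  0.025 ]]
```

```bash
python3 -m creep '{"delta_pos":[[0.0005,0.0002,-0.019],[0.0005,0.0002,-0.019],[0.0005,0.0002,-0.019],[0,0,-0.015],[0,0,0]],"twist":[[0,0,0],[0,0,0],[0,0,0],[0,0,0],[0,0,0]]}'
```

```text
time: 2.82
position: [0.4941, -0.2126, 0.0869]
tool_rot: [[-0.862, 0.09, -0.499], [0.077, 0.996, 0.046], [0.501, 0.001, -0.865]]
force: [0.8, 1.0, 0.4]
gripper_width: 0.0856
```

```bash
python3 -m creep '{"delta_pos":[[0,-0.001,-0.009],[0,0,0]],"twist":[[0,0,0],[0,0,0]]}' && python3 -m creep '{"delta_pos":[[0,0,0],[0,0,0],[0,0,0],[0,0,0],[0,0,0],[0,0,0]],"twist":[[0,0,0],[0,0,0],[0,0,0],[0,0,0],[0,0,0],[0,0,0]]}' 0.03 90
```

```text
time: 2.98
position: [0.4949, -0.2143, 0.079]
tool_rot: [[-0.863, 0.09, -0.498], [0.078, 0.996, 0.045], [0.5, 0.0, -0.866]]
force: [-0.3, 0.6, -0.6]
gripper_width: 0.0853
time: 3.48
position: [0.4955, -0.2144, 0.0801]
tool_rot: [[-0.863, 0.09, -0.497], [0.078, 0.996, 0.045], [0.499, -0.0, -0.867]]
force: [0.8, -0.9, 7.1]
gripper_width: 0.0492
```

```bash
cat > g.py <<'E'
from h import *
from scipy.spatial.transform import Rotation as R
s=ctrl.read_state()
T0=np.array([0.4955,-0.2144,0.0801]); R0=np.array([[-0.863,0.09,-0.497],[0.078,0.996,0.045],[0.499,0,-0.867]])
Bo=np.array([0.4635,-0.2115,0.0]); RB=R.from_euler('z',-0.095).as_matrix()
mouth_t=R0.T@(Bo+RB@[-0.071,0,0.025]-T0); RBt=R0.T@RB   # in tool
tray=np.array([0.5115,0.166,0]); ty=0.205; RT=R.from_euler('z',ty).as_matrix()
def show():
    s=ctrl.read_state(); p,r=s['position'],s['tool_rot']
    M=p+r@mouth_t; ax=(r@RBt)[:,0]
    print('t',s['time'],'joints',s['joint_pos'].round(2),'TCP',p.round(4),'mouth world',M.round(4),'in tray',(RT.T@(M-tray)).round(4),'down deg',np.degrees(np.arcsin(ax[2])).round(1),'F',s['force'].round(1))
E
python3 - <<'E'
from g import *
for deg in (50,55,60):
    Rt=R.from_euler('z',0.295).as_matrix()@R0
    lat=R.from_euler('z',0.2).as_matrix()[:,1]
    Rf=R.from_rotvec(-np.radians(deg)*lat).as_matrix()@Rt
    m=-(Rf@RBt)[:,0]; n=np.array([np.cos(.2)*np.sin(np.radians(deg)),np.sin(.2)*np.sin(np.radians(deg)),-np.cos(np.radians(deg))])
    C=tray+RT@[0.072,0,0.032]   # bead middle
    M=C-0.003*n-0.019*n+0.0025*m
    print(deg,'mouth at contact',M.round(4),'tray',(RT.T@(M-tray)).round(4),'TCP',(M-Rf@mouth_t).round(4),'toolz',Rf[:,2].round(3), 'lat',lat.round(3))
E
```

```text
50 mouth at contact [0.5639 0.177  0.0442] tray [0.0535 0.0001 0.0442] TCP [0.5874 0.1819 0.1587] toolz [ 0.337  0.066 -0.94 ] lat [-0.199  0.98   0.   ]
55 mouth at contact [0.5629 0.1768 0.0426] tray [0.0525 0.0001 0.0426] TCP [0.5766 0.1797 0.1587] toolz [ 0.416  0.082 -0.906] lat [-0.199  0.98   0.   ]
60 mouth at contact [0.5621 0.1766 0.0408] tray [0.0517 0.0001 0.0408] TCP [0.5658 0.1775 0.1577] toolz [ 0.492  0.097 -0.866] lat [-0.199  0.98   0.   ]
```

```bash
python3 -m creep '{"delta_pos":[[0,0,0.01],[0,0,0.02],[0,0,0.03],[0.0044,0.012,0.008],[0.0044,0.0245,0.008],[0.0044,0.0245,0.008],[0.0044,0.0245,0.008],[0.0044,0.0245,0.008],[0.0044,0.0245,0.008],[0.0044,0.0245,0.008],[0.0044,0.0245,0.008],[0.0044,0.0245,0.008],[0.0044,0.0245,0.008],[0.0044,0.0245,0.008],[0.0044,0.0245,0.008],[0.0044,0.0245,0.008],[0.0044,0.0245,0.008],[0.0044,0.0245,0]],"twist":[[0,0,0],[0,0,0],[0,0,0],[0,0,0.0246],[0,0,0.0246],[0,0,0.0246],[0,0,0.0246],[0,0,0.0246],[0,0,0.0246],[0,0,0.0246],[0,0,0.0246],[0,0,0.0246],[0,0,0.0246],[0,0,0.0246],[0,0,0.0246],[0,0,0],[0,0,0],[0,0,0]]}'
python3 -m creep '{"delta_pos":[[0,0.02,0],[0,0.01,0],[0,0,0],[0,0,0],[0,0,0],[0,0,0],[0,0,0],[0,0,0],[0,0,0],[0,0,0],[0,0,0],[0,0,0]],"twist":[[0.005,-0.025,0],[0.0104,-0.051,0],[0.0209,-0.103,0],[0.0209,-0.103,0],[0.0209,-0.103,0],[0.0209,-0.103,0],[0.0209,-0.103,0],[0.0209,-0.103,0],[0.0209,-0.103,0],[0.0150,-0.075,0],[0.01,-0.051,0],[0,0,0]]}'
python3 - <<'E'
from g import *
show()
a=get('side','pics/side1.png')
E
```

```text
time: 4.98
position: [0.5611, 0.1427, 0.2527]
tool_rot: [[-0.848, -0.205, -0.488], [-0.178, 0.979, -0.102], [0.498, 0.0, -0.867]]
force: [0.2, -0.1, -1.6]
gripper_width: 0.0492
time: 5.98
position: [0.5596, 0.1711, 0.2508]
tool_rot: [[-0.894, -0.203, 0.399], [-0.187, 0.979, 0.078], [-0.406, -0.004, -0.914]]
force: [-0.1, -0.0, -1.4]
gripper_width: 0.0492
t 5.9833 joints [ 0.22  0.36  1.83 -0.02  0.53 -1.54] TCP [0.5596 0.1711 0.2508] mouth world [0.5438 0.1677 0.135 ] in tray [ 0.0319 -0.0049  0.135 ] down deg 53.9 F [-0.1 -0.  -1.4]
```

View pics/side1.png

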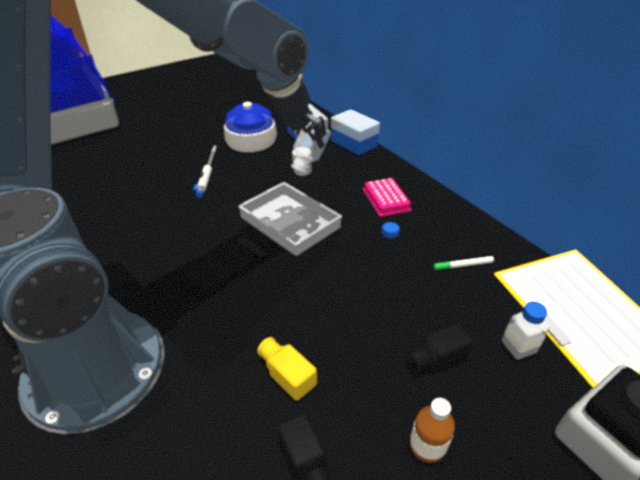

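The side view shows the bottle held mouth-down above the tray, mouth at about (301,165); no balls in the tray. I'll cross-check the mouth and the far edge.

```bash
python3 - <<'E'
from g import *
im=get('side')
Rc=np.array(im['orientation']); o=np.array(im['xyz'])
def proj(P): return cv2.projectPoints((np.atleast_2d(P)-o)@Rc,np.zeros(3),np.zeros(3),np.array(im['K']),np.array(im['distortion']))[0].reshape(-1,2).round(1).tolist()
print('pred mouth px',proj([0.5438,0.1677,0.135]))
print('tray corners pred px',proj([tray+RT@[sx*.075,sy*.105,.033] for sx,sy in((1,1),(1,-1),(-1,-1),(-1,1))]))
print('from side',plane(im,[(284,184),(341,216),(296,252),(240,209)],0.033).round(4).tolist())
E
```

```text
pred mouth px [[297.9, 170.4]]
tray corners pred px [[283.2, 182.0], [341.4, 215.9], [294.9, 245.4], [237.4, 206.0]]
from side [[0.5604, 0.2744, 0.033], [0.6052, 0.0786, 0.033], [0.4502, 0.0278, 0.033], [0.4166, 0.2386, 0.033]]
```

```bash
python3 - <<'E'
import cv2
a=cv2.imread('pics/side1.png')[90:270,220:380]
cv2.imwrite('pics/c2.png',cv2.resize(a,None,fx=3.3,fy=3.3,interpolation=2))
E
```

```text
(no output)
```

View pics/c2.png

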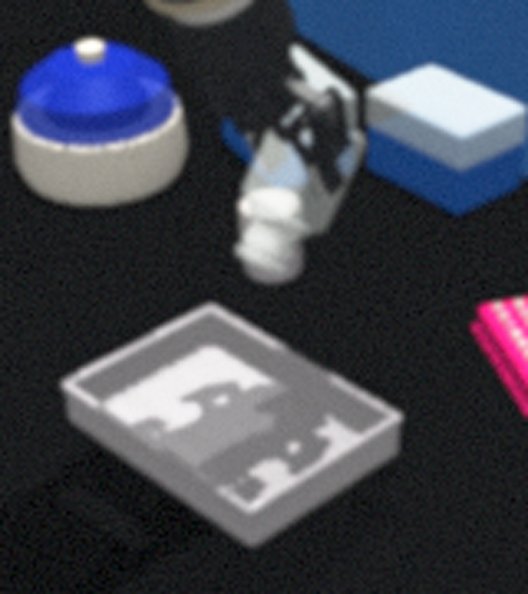

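The tray corners match the side view to about 1–2 px; the jar hides the mouth behind it. Next I'll tip to 60° and come to about 40 mm above contact.

```bash
python3 -m creep '{"delta_pos":[[0.004,0.001,-0.01],[0.004,0.001,-0.02],[0,0,-0.015],[0,0,-0.008],[0,0,0],[0,0,0]],"twist":[[0.011,-0.053,0],[0.011,-0.053,0],[0,0,0],[0,0,0],[0,0,0],[0,0,0]]}'
python3 -c "
from g import *
show()"
```

```text
time: 6.58
position: [0.5694, 0.173, 0.1982]
tool_rot: [[-0.847, -0.202, 0.492], [-0.177, 0.979, 0.097], [-0.501, -0.004, -0.865]]
force: [0.2, -0.7, -0.4]
gripper_width: 0.0493
t 6.5833 joints [ 0.22  0.45  1.89 -0.05  0.28 -1.51] TCP [0.5694 0.173  0.1982] mouth world [0.5657 0.172  0.0813] in tray [ 0.0543 -0.0051  0.0813] down deg 60.0 F [ 0.2 -0.7 -0.4]
```

```bash
python3 -m creep '{"delta_pos":[[-0.0025,0,-0.01],[0,0.002,-0.015],[0,0,-0.007],[0,0,0],[0,0,0]],"twist":[[0,0,0],[0,0,0],[0,0,0],[0,0,0],[0,0,0]]}'
for i in 1 2; do python3 -m creep '{"delta_pos":[[0,0,-0.004],[0,0,0]],"twist":[[0,0,0],[0,0,0]]}'; done
python3 -c "
from g import *
show()"
```

```text
time: 7.0
position: [0.5665, 0.1748, 0.166]
tool_rot: [[-0.847, -0.202, 0.492], [-0.177, 0.979, 0.097], [-0.502, -0.004, -0.865]]
force: [-0.3, -0.9, -0.5]
gripper_width: 0.0493
time: 7.17
position: [0.5666, 0.1748, 0.162]
tool_rot: [[-0.847, -0.202, 0.493], [-0.176, 0.979, 0.098], [-0.502, -0.004, -0.865]]
force: [-0.6, -0.8, -1.2]
gripper_width: 0.0491
time: 7.33
position: [0.5663, 0.1747, 0.1575]
tool_rot: [[-0.847, -0.202, 0.492], [-0.177, 0.979, 0.097], [-0.501, -0.004, -0.865]]
force: [0.2, -0.1, -0.6]
gripper_width: 0.049
t 7.3333 joints [ 0.23  0.52  1.92 -0.08  0.18 -1.47] TCP [0.5663 0.1747 0.1575] mouth world [0.5626 0.1738 0.0407] in tray [ 0.0516 -0.0027  0.0407] down deg 60.0 F [ 0.2 -0.1 -0.6]
```

```bash
for i in 1 2 3; do python3 -m creep '{"delta_pos":[[0,0,-0.002],[0,0,0]],"twist":[[0,0,0],[0,0,0]]}'|grep -E 'pos|force'; done
python3 - <<'E'
from g import *
show(); get('side','pics/side2.png'); 
import cv2
a=cv2.imread('pics/side2.png')[120:260,220:380]
cv2.imwrite('pics/c3.png',cv2.resize(a,None,fx=4,fy=4,interpolation=2))
E
```

```text
position: [0.5663, 0.1748, 0.156]
force: [-5.3, -1.9, 5.3]
position: [0.5662, 0.1747, 0.154]
force: [-3.5, -2.3, 1.7]
position: [0.566, 0.1747, 0.1513]
force: [-1.2, 0.4, -2.5]
t 7.8333 joints [ 0.23  0.53  1.92 -0.09  0.17 -1.47] TCP [0.566  0.1747 0.1513] mouth world [0.5622 0.1737 0.0344] in tray [ 0.0512 -0.0027  0.0344] down deg 60.0 F [-1.2  0.4 -2.5]
```

View pics/c3.png

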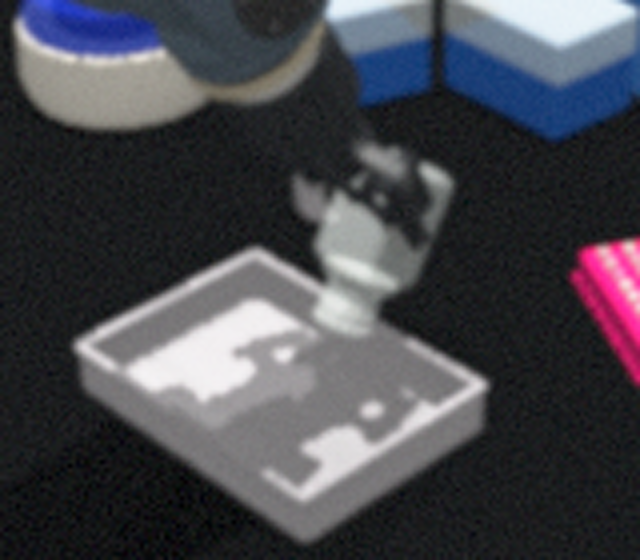

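Contact shows at TCP z ≈ 0.156 with about 7.7 N, and the mouth is inside the far edge. Next I'll back off and rap at about 0.33 m/s square to the bead, differencing same-pose images to detect the balls.

```bash
cat > d.py <<'E'
from g import *
import sys
def snap(k): 
    for c in('side','top'): get(c,f'pics/{c}_{k}.png')
def diff(a,b):
    for c in('side','top'):
        A,B=[cv2.GaussianBlur(cv2.imread(f'pics/{c}_{k}.png'),(3,3),0).astype(int) for k in(a,b)]
        D=(abs(A-B).max(2)>28).astype(np.uint8)
        if c=='side': D[:160]=0
        n,l,st,ce=cv2.connectedComponentsWithStats(D)
        print(c,[(ce[i].round(0).tolist(),int(st[i,4])) for i in range(1,n) if st[i,4]>3])
E
python3 -m creep '{"delta_pos":[[-0.0176,-0.0037,0.024],[0,0,0],[0,0,0]],"twist":[[0,0,0],[0,0,0],[0,0,0]]}'
python3 -c "
from d import *
show(); snap('a')"
python3 -m creep '{"delta_pos":[[0.0059,0.0012,-0.008],[0.0165,0.0034,-0.0224],[-0.0165,-0.0034,0.0224],[-0.0059,-0.0012,0.008],[0,0,0],[0,0,0],[0,0,0]],"twist":[[0,0,0],[0,0,0],[0,0,0],[0,0,0],[0,0,0],[0,0,0],[0,0,0]]}'
python3 -c "
from d import *
show(); snap('b'); diff('a','b')"
```

```text
time: 8.13
position: [0.5492, 0.1713, 0.1769]
tool_rot: [[-0.845, -0.202, 0.494], [-0.176, 0.979, 0.098], [-0.504, -0.004, -0.864]]
force: [0.6, 0.1, -1.0]
gripper_width: 0.0492
t 8.1333 joints [ 0.23  0.46  1.95 -0.08  0.2  -1.48] TCP [0.5492 0.1713 0.1769] mouth world [0.5459 0.1704 0.06  ] in tray [ 0.0346 -0.0027  0.06  ] down deg 60.2 F [ 0.6  0.1 -1. ]
time: 8.82
position: [0.5496, 0.1713, 0.1775]
tool_rot: [[-0.845, -0.202, 0.496], [-0.176, 0.979, 0.098], [-0.505, -0.004, -0.863]]
force: [0.4, 0.3, -0.3]
gripper_width: 0.0488
t 8.8167 joints [ 0.23  0.46  1.95 -0.08  0.2  -1.48] TCP [0.5496 0.1713 0.1775] mouth world [0.5464 0.1705 0.0606] in tray [ 0.0351 -0.0027  0.0606] down deg 60.3 F [ 0.4  0.3 -0.3]
side [([307.0, 166.0], 7), ([293.0, 171.0], 17), ([306.0, 182.0], 78), ([293.0, 187.0], 39), ([307.0, 192.0], 35)]
top [([239.0, 192.0], 28)]
```

```bash
python3 - <<'E'
import cv2,numpy as np
f=lambda n,y,x,s:cv2.resize(cv2.imread(n)[y:y+100,x:x+120],None,fx=s,fy=s,interpolation=2)
r1=np.hstack([f(f'pics/side_{k}.png',145,230,3) for k in 'ab'])
r2=np.hstack([f(f'pics/top_{k}.png',180,190,3) for k in 'ab'])
cv2.imwrite('pics/cmp1.png',np.vstack([r1,r2]))
E
```

View pics/cmp1.png

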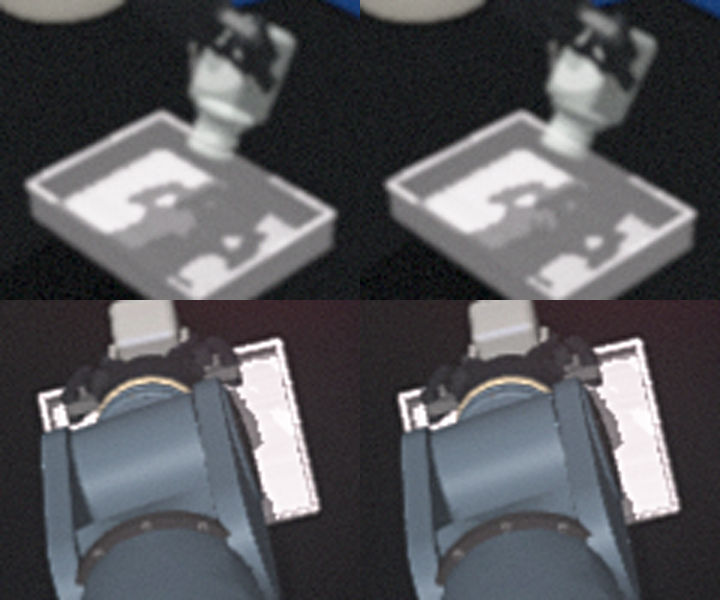

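The pair shows that the bottle turned slightly in the grip, so the rap landed. There are possible specks in the tray at about (300,214) and (290,217) in the side view. I'll check with depth.

```bash
cat > balls.py <<'E'
from g import *
def balls():
    im=get('side'); v,u=np.mgrid[165:260,230:350]; uv=np.c_[u.ravel(),v.ravel()]
    P=deep(im,uv); ok=im['depth'][uv[:,1],uv[:,0]]>0
    L=(P-tray)@RT
    m=ok&(abs(L[:,0])<.064)&(abs(L[:,1])<.094)&(L[:,2]>.007)&(L[:,2]<.03)
    D=np.zeros((480,640),np.uint8); D[uv[m,1],uv[m,0]]=1
    n,l,st,ce=cv2.connectedComponentsWithStats(D)
    for i in range(1,n):
        if st[i,4]>=6:
            q=l[uv[:,1],uv[:,0]]==i; print(ce[i].round(1),st[i,2:],'tray',L[q].mean(0).round(4),'zmax',L[q,2].max().round(4))
    fl=ok&(abs(L[:,0])<.06)&(abs(L[:,1])<.09)&(L[:,2]<.03); print('floor z med/std',np.median(L[fl,2]).round(4),L[fl,2].std().round(4))
E
python3 -c "
from balls import *
balls()"
```

```text
[289.5 219. ] [ 6  5 26] tray [-0.0033 -0.0055  0.0128] zmax 0.0195
floor z med/std 0.0023 0.0019
```

Depth shows one ball on the tray floor at about (-3,-6) mm in the tray frame; the other is probably still in the neck. Rapping again, a few mm deeper.

```bash
python3 -m creep '{"delta_pos":[[0.0077,0.0016,-0.0104],[0.0182,0.0038,-0.0248],[-0.0182,-0.0038,0.0248],[-0.0077,-0.0016,0.0104],[0,0,0],[0,0,0],[0,0,0]],"twist":[[0,0,0],[0,0,0],[0,0,0],[0,0,0],[0,0,0],[0,0,0],[0,0,0]]}' | head -2
python3 -c "
from balls import *
show();balls()
from d import *
snap('c'); diff('b','c')"
```

```text
time: 9.55
position: [0.5493, 0.1712, 0.1765]
t 9.55 joints [ 0.23  0.46  1.95 -0.08  0.2  -1.48] TCP [0.5493 0.1712 0.1765] mouth world [0.5459 0.1704 0.0596] in tray [ 0.0346 -0.0027  0.0596] down deg 60.2 F [-0.1  0.1  0. ]
[289.6 218.9] [ 6  5 25] tray [-0.0034 -0.0059  0.0133] zmax 0.0174
floor z med/std 0.0023 0.0019
side [([306.0, 165.0], 4)]
top []
```

```bash
python3 - <<'E'
from balls import *
w=get('wrist','pics/w2.png')
E
```

```text
(no output)
```

View pics/w2.png

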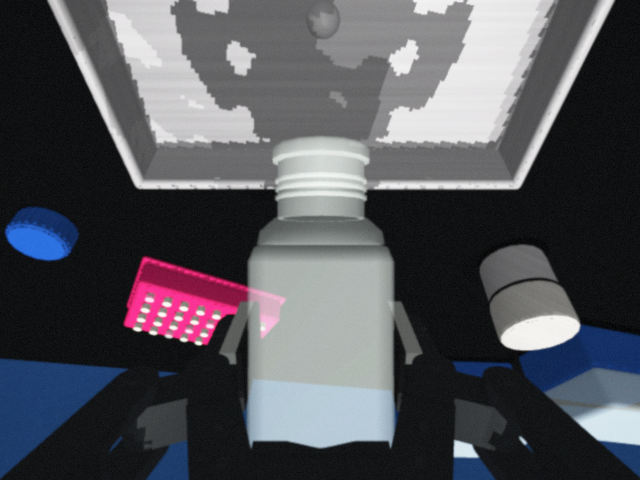

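The wrist view shows one ball in the tray at (322,18). No second ball is visible on the tray half in view, so it is likely still in the neck, and the last rap probably fell short. Striking deeper.

```bash
python3 -m creep '{"delta_pos":[[0.0118,0.0024,-0.016],[0.0182,0.0038,-0.0248],[-0.0182,-0.0038,0.0248],[-0.0118,-0.0024,0.016],[0,0,0],[0,0,0],[0,0,0]],"twist":[[0,0,0],[0,0,0],[0,0,0],[0,0,0],[0,0,0],[0,0,0],[0,0,0]]}' | head -2
python3 -c "
from balls import *
show();balls()
from d import *
snap('e'); diff('c','e')"
```

```text
time: 10.33
position: [0.5492, 0.1712, 0.1762]
t 10.3333 joints [ 0.23  0.46  1.95 -0.08  0.2  -1.48] TCP [0.5492 0.1712 0.1762] mouth world [0.5457 0.1703 0.0593] in tray [ 0.0344 -0.0027  0.0593] down deg 60.1 F [-1.9 -0.  -0.9]
[289.5 219. ] [ 6  5 26] tray [-0.0038 -0.0062  0.0134] zmax 0.0175
floor z med/std 0.0023 0.0019
side [([293.0, 169.0], 11), ([292.0, 185.0], 41), ([304.0, 181.0], 6), ([306.0, 191.0], 14)]
top []
```

```bash
cat > tilt.py <<'E'
from g import *
def tilt():
    w=get('wrist'); v,u=np.mgrid[262:360:3,275:368:3]; uv=np.c_[u.ravel(),v.ravel()]
    P=deep(w,uv); P=P[w['depth'][uv[:,1],uv[:,0]]>0]; c=np.median(P,0)
    P=P[np.linalg.norm(P-c,axis=1)<.05]; n=np.linalg.svd(P-P.mean(0))[2][2]; n*=np.sign(n[2])
    print('face normal',n.round(3),'mouth-down deg',np.degrees(np.arccos(n[2])).round(1),'rms',np.std((P-P.mean(0))@n).round(4))
    v,u=np.mgrid[0:135,100:560]; uv=np.c_[u.ravel(),v.ravel()]; P=deep(w,uv); L=(P-tray)@RT
    m=(abs(L[:,0])<.064)&(abs(L[:,1])<.094)&(L[:,2]>.008)&(L[:,2]<.03); D=np.zeros((480,640),np.uint8); D[uv[m,1],uv[m,0]]=1
    n,l,st,ce=cv2.connectedComponentsWithStats(D); print('wrist blobs',[(ce[i].round(0).tolist(),int(st[i,4]),L[l[uv[:,1],uv[:,0]]==i].mean(0).round(3).tolist()) for i in range(1,n) if st[i,4]>30])
E
python3 -c "
from tilt import *
tilt()"
```

```text
face normal [-0.701 -0.143  0.699] mouth-down deg 45.6 rms 0.0007
wrist blobs [([323.0, 20.0], 1029, [-0.005, -0.003, 0.014])]
```

The bottle has turned to 45.6° in the grip and joint 5 is near its limit for tipping further here. One ball is still inside. I'll rotate 90° and rap on the tray's right-hand edge at a steeper angle, where the wrist has room.

```bash
cat >> g.py <<'E'
def turn(deg):
    global mouth_t,RBt
    Q=R.from_rotvec([0,np.radians(deg),0]).as_matrix(); g0=np.array([0,0,.054])
    mouth_t=g0+Q@(mouth_t-g0); RBt=Q@RBt
def plan(deg,ey):
    """right edge: base towards -y of tray, yaw = ty-pi/2"""
    s=ctrl.read_state(); b=(s['tool_rot']@RBt)[:,0]; yaw=np.arctan2(b[1],b[0]); d0=np.degrees(np.arcsin(b[2]))
    h=-RT[:,1]; a=np.radians(deg); lat=np.cross([0,0,1],h)
    dy=(np.arctan2(h[1],h[0])-yaw+np.pi)%(2*np.pi)-np.pi
    Rf=R.from_rotvec(-np.radians(deg-d0)*lat).as_matrix()@R.from_euler('z',dy).as_matrix()@s['tool_rot']
    m=-(np.cos(a)*h+np.sin(a)*np.array([0,0,1])); n=np.sin(a)*h-np.cos(a)*np.array([0,0,1])
    C=tray+RT@[ey,-0.102,0.032]; M=C-.022*n+.0025*m; T=M-Rf@mouth_t
    print('dyaw',round(dy,3),'extra tilt rad',round(np.radians(deg-d0),3),'lat',lat.round(3),'TCP at contact',T.round(4),'mouth tray',(RT.T@(M-tray)).round(4),'dTCP',(T-s['position']).round(4),'m',m.round(3),'n',n.round(3),'toolz',Rf[:,2].round(2))
turn(14.5)
E
python3 -c "
from g import *
show(); plan(63,0.0)"
```

```text
t 10.5333 joints [ 0.23  0.46  1.95 -0.08  0.2  -1.48] TCP [0.549  0.1711 0.1758] mouth world [0.5292 0.1669 0.0689] in tray [ 0.0175 -0.0027  0.0689] down deg 45.6 F [-0.1 -0.6 -1.2]
dyaw -1.566 extra tilt rad 0.304 lat [ 0.979  0.204 -0.   ] TCP at contact [0.5256 0.0989 0.1479] mouth tray [ 0.     -0.0813  0.0398] dTCP [-0.0234 -0.0722 -0.0279] m [-0.092  0.444 -0.891] n [ 0.181 -0.872 -0.454] toolz [ 0.15 -0.72 -0.67]
```

```bash
python3 -m creep '{"delta_pos":[[0,0,0.02],[0,0,0.02],[-0.0018,-0.0055,0.01],[-0.0018,-0.0055,0],[-0.0018,-0.0055,0],[-0.0018,-0.0055,0],[-0.0018,-0.0055,0],[-0.0018,-0.0055,0],[-0.0018,-0.0055,0],[-0.0018,-0.0055,0],[-0.0018,-0.0055,0],[-0.0018,-0.0055,0],[-0.0018,-0.0055,0],[-0.0018,-0.0055,0],[-0.0018,-0.0055,0],[0,0,0],[0,0,0]],"twist":[[0,0,0],[0,0,-0.1044],[0,0,-0.1044],[0,0,-0.1044],[0,0,-0.1044],[0,0,-0.1044],[0,0,-0.1044],[0,0,-0.1044],[0,0,-0.1044],[0,0,-0.1044],[0,0,-0.1044],[0,0,-0.1044],[0,0,-0.1044],[0,0,-0.1044],[0,0,-0.1044],[0,0,-0.1044],[0,0,0]]}' - 115
python3 -m creep '{"delta_pos":[[0,0,0],[0,0,0],[0,0,0],[0,0,0],[0,0,0]],"twist":[[-0.0744,-0.0155,0],[-0.0744,-0.0155,0],[-0.0744,-0.0155,0],[-0.0744,-0.0155,0],[0,0,0]]}'
python3 -c "
from tilt import *
show(); plan(63,0.0); tilt()
from balls import *
balls()"
```

```text
time: 11.95
position: [0.5265, 0.1036, 0.2151]
tool_rot: [[-0.263, 0.953, 0.149], [0.827, 0.303, -0.473], [-0.496, -0.001, -0.868]]
force: [-0.1, -0.5, -0.8]
gripper_width: 0.0488
time: 12.37
position: [0.5255, 0.1042, 0.2141]
tool_rot: [[-0.234, 0.951, 0.201], [0.638, 0.306, -0.707], [-0.734, -0.037, -0.679]]
force: [-0.4, -0.1, -0.9]
gripper_width: 0.0493
t 12.3667 joints [ 0.37  0.54  1.79 -0.94  1.14  0.6 ] TCP [0.5255 0.1042 0.2141] mouth world [0.5258 0.0916 0.106 ] in tray [-0.0012 -0.0757  0.106 ] down deg 62.6 F [-0.4 -0.1 -0.9]
dyaw -0.167 extra tilt rad 0.007 lat [ 0.979  0.204 -0.   ] TCP at contact [0.5298 0.0996 0.1478] mouth tray [ 0.     -0.0813  0.0398] dTCP [ 0.0042 -0.0046 -0.0663] m [-0.092  0.444 -0.891] n [ 0.181 -0.872 -0.454] toolz [ 0.08 -0.73 -0.67]
face normal [-0.255  0.852  0.457] mouth-down deg 62.8 rms 0.0007
wrist blobs []
[289.5 219. ] [ 6  5 26] tray [-0.0034 -0.0057  0.013 ] zmax 0.0179
floor z med/std 0.0023 0.0019
```

```bash
python3 -m creep '{"delta_pos":[[0,0.007,-0.015],[0.0003,0.007,-0.02],[0,0,-0.0057],[0,0,0],[0,0,0]],"twist":[[0,0,0],[0,0,0],[0,0,0],[0,0,0],[0,0,0]]}'|head -2
python3 -c "
from d import *
show(); plan(63,0);snap('f')"
python3 -m creep '{"delta_pos":[[0.0017,-0.0082,-0.0112],[0.0034,-0.0164,-0.0224],[-0.0034,0.0164,0.0224],[-0.0017,0.0082,0.0112],[0,0,0],[0,0,0],[0,0,0]],"twist":[[0,0,0],[0,0,0],[0,0,0],[0,0,0],[0,0,0],[0,0,0],[0,0,0]]}'
python3 -c "
from d import *
show(); snap('g'); diff('f','g')
from tilt import *
tilt()
from balls import *
balls()"
```

```text
time: 12.88
position: [0.5264, 0.1172, 0.175]
t 12.8833 joints [ 0.39  0.62  1.78 -0.95  1.11  0.68] TCP [0.5264 0.1172 0.175 ] mouth world [0.5268 0.1051 0.0669] in tray [ 0.0025 -0.0627  0.0669] down deg 62.4 F [0.2 0.4 0.6]
dyaw -0.156 extra tilt rad 0.01 lat [ 0.979  0.204 -0.   ] TCP at contact [0.5293 0.0996 0.1478] mouth tray [ 0.     -0.0813  0.0398] dTCP [ 0.003  -0.0177 -0.0272] m [-0.092  0.444 -0.891] n [ 0.181 -0.872 -0.454] toolz [ 0.09 -0.73 -0.67]
time: 13.57
position: [0.5261, 0.1174, 0.1744]
tool_rot: [[-0.229, 0.953, 0.2], [0.642, 0.302, -0.705], [-0.732, -0.033, -0.681]]
force: [0.6, 0.1, -0.5]
gripper_width: 0.0486
t 13.5667 joints [ 0.39  0.62  1.78 -0.95  1.11  0.68] TCP [0.5261 0.1174 0.1744] mouth world [0.5266 0.1052 0.0662] in tray [ 0.0024 -0.0626  0.0662] down deg 62.5 F [ 0.6  0.1 -0.5]
side [([311.0, 176.0], 5), ([314.0, 190.0], 4), ([300.0, 200.0], 19), ([323.0, 202.0], 11), ([317.0, 208.0], 21)]
top [([299.0, 204.0], 4), ([270.0, 204.0], 4), ([301.0, 212.0], 10), ([191.0, 473.0], 8)]
face normal [-0.247  0.839  0.486] mouth-down deg 60.9 rms 0.0009
wrist blobs []
[289.4 219. ] [ 6  5 25] tray [-0.0037 -0.0057  0.0133] zmax 0.0182
floor z med/std 0.0023 0.0019
```

```bash
cat > topb.py <<'E'
from g import *
def topb():
    im=get('top'); v,u=np.mgrid[185:275,195:305]; uv=np.c_[u.ravel(),v.ravel()]
    im['depth']=cv2.medianBlur(im['depth'],3); L=(deep(im,uv)-tray)@RT
    ins=(abs(L[:,0])<.066)&(abs(L[:,1])<.096)
    m=ins&(L[:,2]>.008)&(L[:,2]<.03); D=np.zeros((480,640),np.uint8); D[uv[m,1],uv[m,0]]=1
    n,l,st,ce=cv2.connectedComponentsWithStats(D)
    print('top blobs',[(ce[i].round(0).tolist(),int(st[i,4]),L[l[uv[:,1],uv[:,0]]==i].mean(0).round(3).tolist()) for i in range(1,n) if st[i,4]>5])
    f=ins&(L[:,2]<.03); print('visible floor px',f.sum()); 
    # coverage on coarse grid
    H=np.histogram2d(L[f,0],L[f,1],bins=[6,9],range=[[-.066,.066],[-.096,.096]])[0].astype(int); print(H)
E
python3 -c "
from topb import *
topb()"
```

```text
top blobs [([261.0, 254.0], 18, [-0.062, -0.015, 0.015])]
visible floor px 1206
[[71 70 71 69 67 69 69 12  0]
 [69 48 27 26 73 72 72 17  0]
 [26  3 39  9 53 62 66 30  0]
 [ 0  0  0  0  0  0  0  0  0]
 [ 0  0  0  0  0  0  0  0  0]
 [ 0 12  4  0  0  0  0  0  0]]
```

```bash
python3 - <<'E'
from h import *
get('top','pics/top_h.png')
a=cv2.imread('pics/top_h.png')[185:285,195:315]
cv2.imwrite('pics/c5.png',cv2.resize(a,None,fx=6,fy=6,interpolation=2))
E
```

```text
(no output)
```

View pics/c5.png

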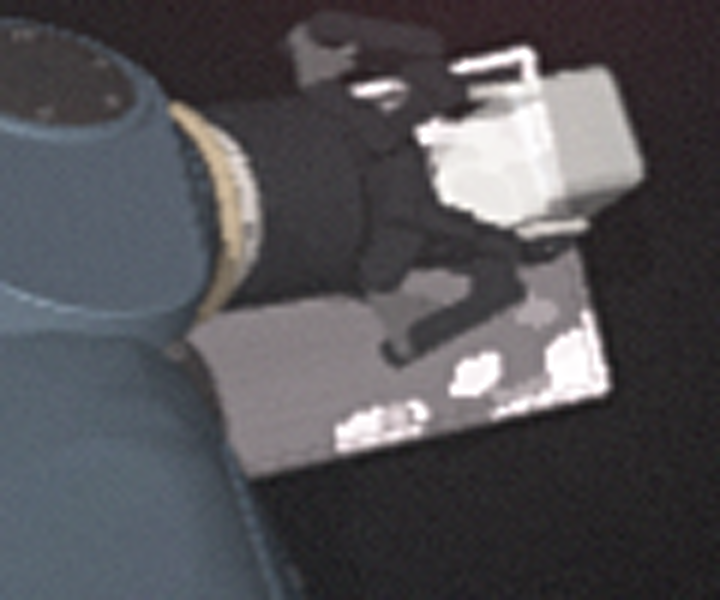

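The top crop shows a ball-like spot at crop (401,414), against the near wall, which is where depth puts a 15 mm high blob at tray (-62,-15). I'll lift and verify both balls with the view unblocked.

```bash
python3 -m creep '{"delta_pos":[[0,0,0.015],[0,0,0.03],[0,0.015,0.03],[0,0.03,0.03],[0,0.03,0.03],[0,0.03,0.02],[0,0.03,0],[0,0,0]],"twist":[[0,0,0],[0,0,0],[0,0,0],[0,0,0],[0,0,0],[0,0,0],[0,0,0],[0,0,0]]}'|head -2
python3 - <<'E'
from topb import *
topb()
from balls import balls
balls()
w=get('wrist','pics/w3.png')
v,u=np.mgrid[0:480,0:640]; uv=np.c_[u.ravel(),v.ravel()]; ok=w['depth'].ravel()>0; L=(deep(w,uv)-tray)@RT
m=ok&(abs(L[:,0])<.068)&(abs(L[:,1])<.098)&(L[:,2]>.008)&(L[:,2]<.025); D=m.reshape(480,640).astype(np.uint8)
n,l,st,ce=cv2.connectedComponentsWithStats(D); print('wrist',[(ce[i].round(0).tolist(),int(st[i,4]),L[l.ravel()==i].mean(0).round(3).tolist(),st[i,2:4].tolist()) for i in range(1,n) if st[i,4]>30])
E
```

```text
time: 14.53
position: [0.5261, 0.2556, 0.3294]
top blobs [([251.0, 232.0], 24, [-0.002, -0.003, 0.014]), ([261.0, 254.0], 18, [-0.062, -0.016, 0.014])]
visible floor px 3744
[[69 69 71 69 68 70 70 67 71]
 [74 71 71 73 72 71 72 75 70]
 [71 72 72 72 78 71 73 70 72]
 [72 72 70 72 67 70 70 73 70]
 [70 71 72 68 69 69 71 70 67]
 [70 70 71 70 72 71 70 39 24]]
[289.5 219. ] [ 6  5 26] tray [-0.0037 -0.0061  0.0133] zmax 0.0166
floor z med/std 0.0023 0.0019
wrist []
```

Both balls are confirmed on the tray floor, at tray (-2,-3) and (-62,-16) mm. Next I'll level the bottle and carry it to the free bench area around (0.45, -0.11), clear of everything.

```bash
python3 -m creep '{"delta_pos":[[-0.002,-0.012,0],[-0.005,-0.027,0],[-0.005,-0.027,0],[-0.005,-0.027,0],[-0.005,-0.027,0],[-0.005,-0.027,0],[-0.005,-0.027,0],[-0.005,-0.027,-0.01],[-0.005,-0.027,-0.02],[-0.005,-0.027,-0.02],[-0.005,-0.027,-0.02],[-0.005,-0.027,-0.02],[-0.005,-0.027,-0.02],[-0.005,-0.027,-0.02],[-0.005,-0.027,-0.01],[0,-0.012,0],[0,0,0]],"twist":[[0.085,0.025,0],[0.085,0.025,0],[0.085,0.025,0],[0.085,0.025,0],[0.085,0.025,0],[0.085,0.025,0],[0.085,0.025,0],[0.085,0.025,0],[0.085,0.025,0],[0.085,0.025,0],[0.085,0.025,0],[0.085,0.025,0],[0,0,0],[0,0,0],[0,0,0],[0,0,0],[0,0,0]]}'
python3 -c "
from tilt import *
turn(1.6); show(); tilt(); print(ctrl.read_state()['tool_rot'].round(3).tolist())
s=ctrl.read_state();print('bottle axes',(s['tool_rot']@RBt).round(3).tolist(),'mid',(s['position']+s['tool_rot']@(mouth_t+RBt@[.0735,0,0])).round(4))"
```

```text
time: 16.1
position: [0.4535, -0.1529, 0.1881]
tool_rot: [[-0.307, 0.949, -0.075], [0.921, 0.316, 0.227], [0.239, 0.001, -0.971]]
force: [0.7, 0.1, 0.0]
gripper_width: 0.0488
t 16.1 joints [-0.49  0.44  1.87  0.2   1.02 -0.93] TCP [ 0.4535 -0.1529  0.1881] mouth world [ 0.4257 -0.0682  0.1273] in tray [-0.1317 -0.2119  0.1273] down deg 0.0 F [0.7 0.1 0. ]
face normal [-0.005 -0.002  1.   ] mouth-down deg 0.3 rms 0.0009
wrist blobs []
[[-0.308, 0.948, -0.074], [0.921, 0.317, 0.227], [0.239, 0.001, -0.971]]
bottle axes [[0.312, 0.95, -0.01], [-0.95, 0.312, 0.026], [0.028, 0.002, 1.0]] mid [ 0.4491 -0.1369  0.1278]
```

```bash
python3 -m creep '{"delta_pos":[[0,0,-0.015],[0,0,-0.025],[0,0,-0.025],[0,0,-0.02],[0,0,-0.01],[0,0,0],[0,0,0]],"twist":[[0,0,0],[0,0,0],[0,0,0],[0,0,0],[0,0,0],[0,0,0],[0,0,0]]}'|grep -E 'pos|force'
for i in 1 2 3; do python3 -m creep '{"delta_pos":[[0,0,-0.003],[0,0,0]],"twist":[[0,0,0],[0,0,0]]}'|grep -E 'pos|force'; done
```

```text
position: [0.4546, -0.1501, 0.0942]
force: [-0.2, -0.1, 0.1]
position: [0.4547, -0.1505, 0.0913]
force: [0.7, -0.5, -0.8]
position: [0.4543, -0.1505, 0.0876]
force: [-0.8, -0.2, -1.1]
position: [0.4545, -0.1506, 0.0848]
force: [-0.4, 0.5, 6.1]
```

Touched down (6 N up). Releasing gently and retreating upward.

```bash
python3 -m creep '{"delta_pos":[[0,0,0],[0,0,0],[0,0,0],[0,0,0],[0,0,0],[0,0,0]],"twist":[[0,0,0],[0,0,0],[0,0,0],[0,0,0],[0,0,0],[0,0,0]]}' 0.0854 20 && python3 -m creep '{"delta_pos":[[0,-0.002,0.01],[0,-0.004,0.02],[0,-0.006,0.03],[0,-0.006,0.03],[0,-0.006,0.03],[0,0,0.02],[0,0,0],[0,0,0]],"twist":[[0,0,0],[0,0,0],[0,0,0],[0,0,0],[0,0,0],[0,0,0],[0,0,0],[0,0,0]]}'
python3 - <<'E'
from topb import *
topb()
from balls import balls
balls()
w=get('wrist'); g=w['pixels'].min(2); D=(g>90).astype(np.uint8); n,l,st,ce=cv2.connectedComponentsWithStats(D)
v,u=np.nonzero(D); uv=np.c_[u,v]; P=deep(w,uv); k=(P[:,2]>.043)&(P[:,2]<.06); Q=P[k]
nn=np.linalg.svd((Q-Q.mean(0))[::5],full_matrices=False)[2][2]; print('top face z',np.median(Q[:,2]),'normal',nn.round(3),'centre',Q.mean(0).round(3))
get('side','pics/side_end.png')
E
```

```text
time: 17.73
position: [0.4542, -0.1505, 0.0844]
tool_rot: [[-0.311, 0.947, -0.075], [0.92, 0.32, 0.227], [0.239, 0.002, -0.971]]
force: [-0.2, -0.5, -0.6]
gripper_width: 0.0851
time: 18.4
position: [0.4544, -0.1747, 0.2257]
tool_rot: [[-0.311, 0.947, -0.073], [0.92, 0.32, 0.225], [0.237, 0.003, -0.972]]
force: [-1.1, 0.5, -1.1]
gripper_width: 0.0851
top blobs [([251.0, 232.0], 24, [-0.003, -0.002, 0.013]), ([260.0, 254.0], 21, [-0.062, -0.015, 0.015])]
visible floor px 3817
[[69 70 70 70 68 71 69 70 73]
 [73 71 71 72 72 72 72 70 70]
 [71 72 71 72 77 70 73 69 72]
 [72 72 69 72 64 71 72 71 72]
 [72 70 72 71 71 70 70 72 68]
 [68 70 71 70 70 72 68 68 69]]
[289.5 219. ] [ 6  5 26] tray [-0.0037 -0.006   0.0132] zmax 0.0179
floor z med/std 0.0024 0.0019
top face z 0.04962288354484301 normal [-0.008  0.022  1.   ] centre [ 0.377 -0.175  0.049]
```

View pics/side_end.png

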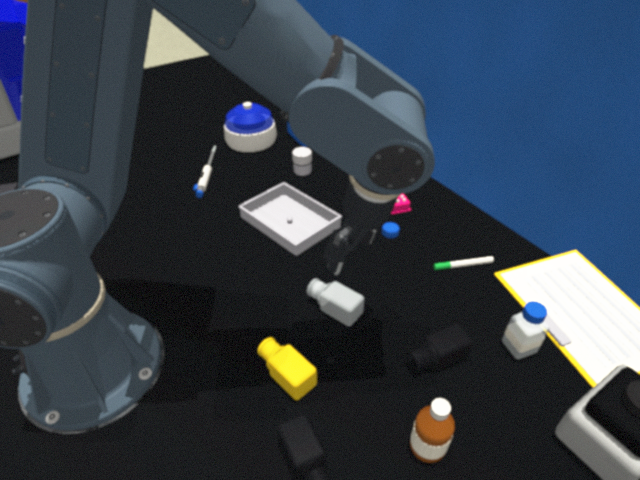

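The final side view shows the bottle lying flat at (335,300), clear of the tray. One ball is visible at (290,220), and the bystanders are in place. Handing in.

```bash
python3 -c "
from plant import ctrl
print(ctrl.finish_job())"
```

```text
the job is handed in; nothing more can be done
None
```

I knocked both balls out into the tray, laid the empty bottle back on the bench and handed the job in at about 18.5 s. No verdict was reported.

**What I did:** I gripped the milky bottle across its flat sides and tipped it about 60° mouth-down. A first slow touch on the tray's far edge read about 7.7 N, and I followed it with raps at about 0.35 m/s. The bottle turned to 46° in the grip, so I swung it to the right-hand edge and gave one more rap there at about 62°. I then laid it flat near (0.45, -0.14).

**Last checks:**
- **Balls:** the top camera's depth image shows both on the tray floor, at about (-3, -2) mm and (-62, -15) mm in the tray frame.
- **Bottle:** its top face reads 50 mm high and level within about 1.5°, but that fit may include points from the yellow bottle: its centre came out at x = 0.377 instead of about 0.45. In the side picture the bottle lies flat and clear of the tray.
- **Other things:** by eye in the last side picture the ones in view look unmoved; the arm hides part of the pink rack, and I did not measure any of them.

**What disagreed:**
- The side camera never saw the second ball because the tray's near wall hides it. I can't say which rap freed it, and the last one or two may not have been needed.
- The second rap on the far edge seems to have missed the edge.

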